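# Sort sprung lab tampers by felt stiffness

### The job

The three hand tampers on the rubber mat look alike but have a soft, a middle and a stiff spring. Take them one at a time: lift one, press it upright on the bare steel plate until the handle has gone down about 6 mm to feel its spring, stand it in its bay of the white tray (stiffest next to the steel post, middle in the middle bay, softest at the other end), and only then fetch the next, pressing all three on the plate. Leave them upright in their bays; do not push the jar, the bottle or the dish out of place, and tip nothing over.

Things in the scene. Friction and masses are not known exactly. Their poses are not given: they have to be found in the camera images.
- tamper_kel: hand tamper standing upright, 130 mm tall, about 0.2 kg; all three look alike, only the springs differ (names tell nothing). Origin: centre of the underside, z up. Steel foot 54 mm in diameter, 12 mm high; steel barrel 40 mm in diameter to 62 mm; 16 mm stem; black flat paddle handle 90 to 130 mm above the underside, 60 mm long along the tamper's x, 16 mm thick along its y
- tamper_vit: hand tamper standing upright, 130 mm tall, about 0.2 kg; all three look alike, only the springs differ (names tell nothing). Origin: centre of the underside, z up. Steel foot 54 mm in diameter, 12 mm high; steel barrel 40 mm in diameter to 62 mm; 16 mm stem; black flat paddle handle 90 to 130 mm above the underside, 60 mm long along the tamper's x, 16 mm thick along its y
- tamper_ron: hand tamper standing upright, 130 mm tall, about 0.2 kg; all three look alike, only the springs differ (names tell nothing). Origin: centre of the underside, z up. Steel foot 54 mm in diameter, 12 mm high; steel barrel 40 mm in diameter to 62 mm; 16 mm stem; black flat paddle handle 90 to 130 mm above the underside, 60 mm long along the tamper's x, 16 mm thick along its y
- grip_kel (a point): centre of this tamper's paddle handle, 110 mm above its underside when unpressed. The handle slides down up to 16 mm on a spring (no turning): it yields from 3 N, then takes about 0.3 N more per mm in the soft tamper, 0.8 in the middle one, 2.0 in the stiff one, and springs fully back
- grip_vit (a point): centre of this tamper's paddle handle, 110 mm above its underside when unpressed. The handle slides down up to 16 mm on a spring (no turning): it yields from 3 N, then takes about 0.3 N more per mm in the soft tamper, 0.8 in the middle one, 2.0 in the stiff one, and springs fully back
- grip_ron (a point): centre of this tamper's paddle handle, 110 mm above its underside when unpressed. The handle slides down up to 16 mm on a spring (no turning): it yields from 3 N, then takes about 0.3 N more per mm in the soft tamper, 0.8 in the middle one, 2.0 in the stiff one, and springs fully back
- plate: fixed bare steel plate, 110 x 110 mm, top 16 mm above the table; origin: centre of its underside, on the table; z up
- mat: fixed square black rubber mat, 230 x 230 x 3 mm, on which tampers, jar and bottle stand; origin: centre of its underside, on the table
- tray: fixed white tray with three open bays in a row along its y, 82 x 238 mm, walls 22 mm high and 4 mm thick; beyond its +y end an upright steel post 18 mm in diameter, 72 mm high, 136 mm from the centre. It may lie in any direction. Origin: centre of its underside, on the table
- bay_post (a point): centre of the tray's floor (5 mm above the table) in the bay next to the post (for the stiffest); bay 74 mm square inside, walls 22 mm above the table; y axis along the row towards the tray's post, z up
- bay_mid (a point): centre of the tray's floor (5 mm above the table) in the bay in the middle; bay 74 mm square inside, walls 22 mm above the table; y axis along the row towards the tray's post, z up
- bay_far (a point): centre of the tray's floor (5 mm above the table) in the bay at the end away from the post (for the softest); bay 74 mm square inside, walls 22 mm above the table; y axis along the row towards the tray's post, z up
- jar: bystander: loose closed glass jar with an orange filling and brass lid, 72 mm in diameter, 114 mm high, amid the tampers; origin: centre of its underside
- bottle: bystander: loose amber bottle, 54 mm in diameter, 150 mm high, at the mat's edge; origin: centre of its underside
- dish: bystander: loose clear dish, 86 mm in diameter, 16 mm high, beside the tray; origin: centre of its underside
Not all that is in view belongs to the job. Leave any pink or turquoise look-alike of the tamper_ron alone. What is shaped like the tamper_kel but green is not meant.

How it is judged (in metres and radians):
On the way, in this order (a step that is already met when the one before it is completed fails the run):
1. a first tamper is pressed upright on the steel plate, its handle at least 3 mm down (((contact force between tamper_kel and plate above 3 N and z of grip_kel in the frame of tamper_kel below 0.107 m and angle between tamper_kel's own z axis and vertical below 0.2 rad) or (contact force between tamper_ron and plate above 3 N and z of grip_ron in the frame of tamper_ron below 0.107 m and angle between tamper_ron's own z axis and vertical below 0.2 rad) or (contact force between tamper_vit and plate above 3 N and z of grip_vit in the frame of tamper_vit below 0.107 m and angle between tamper_vit's own z axis and vertical below 0.2 rad))), for 0.1 s.
2. one tamper stands in its proper bay and a second is pressed on the plate ((((x of tamper_kel in the frame of bay_post between -0.018 and 0.018 m and y of tamper_kel in the frame of bay_post between -0.018 and 0.018 m and z of tamper_kel in the frame of bay_post between -0.006 and 0.006 m and angle between tamper_kel's own z axis and vertical below 0.1 rad) and (contact force between tamper_ron and plate above 3 N and z of grip_ron in the frame of tamper_ron below 0.107 m and angle between tamper_ron's own z axis and vertical below 0.2 rad)) or ((x of tamper_kel in the frame of bay_post between -0.018 and 0.018 m and y of tamper_kel in the frame of bay_post between -0.018 and 0.018 m and z of tamper_kel in the frame of bay_post between -0.006 and 0.006 m and angle between tamper_kel's own z axis and vertical below 0.1 rad) and (contact force between tamper_vit and plate above 3 N and z of grip_vit in the frame of tamper_vit below 0.107 m and angle between tamper_vit's own z axis and vertical below 0.2 rad)) or ((x of tamper_ron in the frame of bay_mid between -0.018 and 0.018 m and y of tamper_ron in the frame of bay_mid between -0.018 and 0.018 m and z of tamper_ron in the frame of bay_mid between -0.006 and 0.006 m and angle between tamper_ron's own z axis and vertical below 0.1 rad) and (contact force between tamper_kel and plate above 3 N and z of grip_kel in the frame of tamper_kel below 0.107 m and angle between tamper_kel's own z axis and vertical below 0.2 rad)) or ((x of tamper_ron in the frame of bay_mid between -0.018 and 0.018 m and y of tamper_ron in the frame of bay_mid between -0.018 and 0.018 m and z of tamper_ron in the frame of bay_mid between -0.006 and 0.006 m and angle between tamper_ron's own z axis and vertical below 0.1 rad) and (contact force between tamper_vit and plate above 3 N and z of grip_vit in the frame of tamper_vit below 0.107 m and angle between tamper_vit's own z axis and vertical below 0.2 rad)) or ((x of tamper_vit in the frame of bay_far between -0.018 and 0.018 m and y of tamper_vit in the frame of bay_far between -0.018 and 0.018 m and z of tamper_vit in the frame of bay_far between -0.006 and 0.006 m and angle between tamper_vit's own z axis and vertical below 0.1 rad) and (contact force between tamper_kel and plate above 3 N and z of grip_kel in the frame of tamper_kel below 0.107 m and angle between tamper_kel's own z axis and vertical below 0.2 rad)) or ((x of tamper_vit in the frame of bay_far between -0.018 and 0.018 m and y of tamper_vit in the frame of bay_far between -0.018 and 0.018 m and z of tamper_vit in the frame of bay_far between -0.006 and 0.006 m and angle between tamper_vit's own z axis and vertical below 0.1 rad) and (contact force between tamper_ron and plate above 3 N and z of grip_ron in the frame of tamper_ron below 0.107 m and angle between tamper_ron's own z axis and vertical below 0.2 rad)))), for 0.1 s.
3. two tampers stand in their proper bays and the third is pressed on the plate ((((x of tamper_ron in the frame of bay_mid between -0.018 and 0.018 m and y of tamper_ron in the frame of bay_mid between -0.018 and 0.018 m and z of tamper_ron in the frame of bay_mid between -0.006 and 0.006 m and angle between tamper_ron's own z axis and vertical below 0.1 rad) and (x of tamper_vit in the frame of bay_far between -0.018 and 0.018 m and y of tamper_vit in the frame of bay_far between -0.018 and 0.018 m and z of tamper_vit in the frame of bay_far between -0.006 and 0.006 m and angle between tamper_vit's own z axis and vertical below 0.1 rad) and (contact force between tamper_kel and plate above 3 N and z of grip_kel in the frame of tamper_kel below 0.107 m and angle between tamper_kel's own z axis and vertical below 0.2 rad)) or ((x of tamper_kel in the frame of bay_post between -0.018 and 0.018 m and y of tamper_kel in the frame of bay_post between -0.018 and 0.018 m and z of tamper_kel in the frame of bay_post between -0.006 and 0.006 m and angle between tamper_kel's own z axis and vertical below 0.1 rad) and (x of tamper_vit in the frame of bay_far between -0.018 and 0.018 m and y of tamper_vit in the frame of bay_far between -0.018 and 0.018 m and z of tamper_vit in the frame of bay_far between -0.006 and 0.006 m and angle between tamper_vit's own z axis and vertical below 0.1 rad) and (contact force between tamper_ron and plate above 3 N and z of grip_ron in the frame of tamper_ron below 0.107 m and angle between tamper_ron's own z axis and vertical below 0.2 rad)) or ((x of tamper_kel in the frame of bay_post between -0.018 and 0.018 m and y of tamper_kel in the frame of bay_post between -0.018 and 0.018 m and z of tamper_kel in the frame of bay_post between -0.006 and 0.006 m and angle between tamper_kel's own z axis and vertical below 0.1 rad) and (x of tamper_ron in the frame of bay_mid between -0.018 and 0.018 m and y of tamper_ron in the frame of bay_mid between -0.018 and 0.018 m and z of tamper_ron in the frame of bay_mid between -0.006 and 0.006 m and angle between tamper_ron's own z axis and vertical below 0.1 rad) and (contact force between tamper_vit and plate above 3 N and z of grip_vit in the frame of tamper_vit below 0.107 m and angle between tamper_vit's own z axis and vertical below 0.2 rad)))), for 0.1 s.
At the end, for the whole second after the job is handed in: each tamper stands upright (within 0.1 rad) on its own bay's floor, within 18 mm of the centre along each side: stiffest by the post, middle in the middle, softest at the far end; released and at rest; jar, bottle and dish within 25 mm of where they began (x of tamper_kel in the frame of bay_post between -0.018 and 0.018 m and y of tamper_kel in the frame of bay_post between -0.018 and 0.018 m and z of tamper_kel in the frame of bay_post between -0.006 and 0.006 m and angle between each of tamper_kel, tamper_ron, tamper_vit's own z axis and vertical below 0.1 rad and x of tamper_ron in the frame of bay_mid between -0.018 and 0.018 m and y of tamper_ron in the frame of bay_mid between -0.018 and 0.018 m and z of tamper_ron in the frame of bay_mid between -0.006 and 0.006 m and x of tamper_vit in the frame of bay_far between -0.018 and 0.018 m and y of tamper_vit in the frame of bay_far between -0.018 and 0.018 m and z of tamper_vit in the frame of bay_far between -0.006 and 0.006 m and linear speed of each of tamper_kel, tamper_ron, tamper_vit below 0.02 m/s and contact force between each of tamper_kel, tamper_ron, tamper_vit and the fingers below 0.1 N and distance of each of jar, bottle, dish from where it was at the start of the episode below 0.025 m); the robot touches nothing.
It fails at once if jar, bottle or dish shifted by 25 mm or tipped (distance of any of jar, bottle, dish from where it was at the start of the episode above 0.025 m or angle between any of jar, bottle, dish's own z axis and vertical above 0.4 rad).
It fails at once if a tamper tipped over (angle between any of tamper_kel, tamper_ron, tamper_vit's own z axis and vertical above 0.7 rad).
It also fails if it takes over 72 s, if anything falls off the work surface, if the arm or the gripper's body presses on something with over 40 N, if the wrist force passes 120 N, or if a joint passes its speed limit or range.

### The arm

A 6-joint arm with a two-finger parallel gripper is mounted at the origin on the work surface. World frame = base frame: x ahead of the robot, y to its left, z up, the work surface at z = 0. Lengths are in mm, angles in rad, forces in N, time in s.
With the tool pointing down it reaches from about 275 to 750 mm from the base axis. Payload 10.2 kg.
Tool frame: the origin (TCP) lies at the very end of the fingers, on their centre line; the grasp point (between the pads) lies ctrl.grip_depth behind it (ctrl.grip_depth is the distance from the TCP to the grasp point, in mm); z points along the fingers, y is the direction in which the jaws open and shut (so a half turn about z gives the same grasp; the last joint's range is limited). The gripper opens to 85 mm and grips with 20 to 120 N. Pads are 22 mm wide; open, the fingers measure 114 mm over their backs; the gripper's body (76 mm by 85 mm) begins 54 mm behind the grasp point. The pads swing forward as they close: fully open they stand 13 mm farther back than shut.
Start: joints at [1.065, 0.313, 1.498, -0, 1.331, -0.223], TCP at [146.512, 504.148, 231.294] pointing down, gripper open.
Joint ranges: [-2.94, 2.94], [-0.97, 2.17], [0.19, 2.56], [-1.23, 4.37], [0.02, 3.11], [-2.88, 2.88]. Speed limits (rad/s): [2.39, 2.39, 3.01, 3.14, 3.14, 3.14].

### API

Orientations are given as a unit quaternion [w, x, y, z].
In Python, from rig import telemetry, eyes, ctrl, nets gives the robot as it stands. The module is installed in compiled form; this text tells all that it offers.
- The arm moves only by the tool drive_tool, never from a script. Its argument "series" is text: rows parted by semicolons, each of 7 numbers parted by spaces: the shift along the tool's x, y, z normalised to -1 to 1, where 1 is 0.12 m, then the turn, a rotation vector about the tool's x, y, z normalised to -1 to 1, where 1 is 0.5 rad, then the opening, from 0 (shut) to 1 (fully open). In form: tx ty tz wx wy wz hand; .... A call has 1 to 20 rows; each row is the pose to reach, as a shift and turn from the pose measured when the call began, along the tool's axes at that moment; what a row does not reach only later rows make up. A row lasts 1/10 s, in which the tool goes at most 50 mm and 8.59 degrees, less where a joint would pass 70% of its speed; a pose out of reach is approached as far as the arm can. A call with a number of a shift or a turn outside -1 to 1 is refused whole. A call with a gripper value outside its range is refused whole. The fingers move at their own pace and stop on an object; "newtons" is the grip in N (left out, the last holds). Time passes only in rows, so rows that repeat a pose let the fingers close. It gives the time, the measured TCP pose, the force and the opening at its end, in the units of the state.
- telemetry.sense(): the state, without advancing time (a new reading comes with each control period).
- eyes.capture(name): name is "side" or "top" or "wrist"; returns a dict with "frame" (420x560x3 uint8, red, green, blue), "fx", "fy", "cx", "cy" (pixels), "view" (4x4, takes a point from world to camera coordinates). Camera axes: x right, y up, looking along -z (the intrinsics and any distortion apply to the point x, -y, -z); pixel columns grow to the right and rows downward; lengths in mm; the calibration is good to about 2 mm. A picture is of the moment at which its call begins. There is no depth.
- ctrl.finish_job(): hands the job in, once; it reports no verdict.
Trained networks look in a picture, given as the dict that the camera call returned (one of the last four; its "shot" number tells which), for a name from the list of things; names that differ only in an ending like _2 or _b are one class to them, and where a whole thing is asked for, a point or a joint stands for the part that bears it (a point fixed in the world has none). Each returns a list of dicts, best first, with "confidence" (0 to 1); they miss things now and then, are a little off and sometimes report something else, mostly with a low value. They report only what shows in the picture. A call takes as long as a camera call. They do not tell look-alikes from the thing itself.
- nets.spot_in(name, picture): "rect" ([left, top, right, bottom] in pixels, round what is visible of it).
The state is a dict: "time_s": time; "joints": joint angles; "dq": joint speeds; "tau": joint torques, N m; "eef_pos": TCP position; "ee_rot": TCP orientation; "force": force on the tool from outside, world axes, zero at the start; "wrist_torque": the same for the moment, N m; "grip_width": opening from 0.0 (shut) to 1.0 (fully open).
Only numpy, scipy, OpenCV 4.12 (cv2) and the standard library are available. Lean on these libraries where they do the work, as an engineer would, in place of code of your own. Each camera call takes 0.05 s, during which the arm holds its last target. There are 200 camera calls.

## Working session

There is one attempt and no reset: what is moved stays moved. The work goes in short steps, Python scripts to look and compute and a tool call to move; the robot and the scene stay as the last step left them, time stands still between calls to the robot, and variables do not carry over. Pictures are saved under pics/ and viewed, about 8 in all and at most 12, crops included, and the job is handed in when it is done.

Besides the shell and the picture viewer there is one more tool, called after "Request:" as name(argument=value, ...) on one line, values as JSON. drive_tool: Moves the arm, as the interface text tells. Scaled input: -1 to 1 covers 0.12 m each way for a shift and 0.5 rad each way for a turn. Its arguments: {"type":"object","properties":{"series":{"type":"string"},"newtons":{"type":"number"}},"required":["series"]}

```bash
mkdir -p pics
python3 - <<'E'
from rig import telemetry, eyes, ctrl, nets
import cv2
s=telemetry.sense(); print(s['eef_pos'],s['ee_rot'],s['force'],s['grip_width'],ctrl.grip_depth)
for n in ['top','side']:
    p=eyes.capture(n); cv2.imwrite(f'pics/{n}0.png',p['frame'][:,:,::-1])
    print(n,p['fx'],p['fy'],p['cx'],p['cy'],p['view'],[k for k in p])
    for t in ['tamper_kel','plate','mat','tray','jar','bottle','dish']:
        print(t,[(r['rect'],round(r['confidence'],2)) for r in nets.spot_in(t,p)])
E
```

```text
[146.38522868 503.89644803 230.7146908 ] [-2.30672719e-04  1.40930658e-01  9.90019238e-01 -6.36593671e-04] [1.35528985 0.15531895 0.18145233] 0.9983685251021122 18.700000000000003
top 478.99595824003524 478.99595824003524 275.2606375809259 210.7476935718777 [[-2.92073580e-04 -9.99765124e-01 -2.16705413e-02 -4.11206721e+01]
 [ 9.97002990e-01 -1.96761675e-03  7.73380021e-02 -5.90651414e+02]
 [-7.73624766e-02 -2.15830061e-02  9.96769392e-01 -1.34822276e+03]
 [ 0.00000000e+00  0.00000000e+00  0.00000000e+00  1.00000000e+00]] ['frame', 'fx', 'fy', 'cx', 'cy', 'view', 'shot']
tamper_kel [([325.1, 195.9, 351.7, 217.2], 0.7), ([317.8, 140.1, 339.4, 166.2], 0.68)]
plate [([235.6, 210.7, 276.7, 254.7], 0.81)]
mat [([294.4, 179.1, 403.4, 289.8], 0.79)]
tray [([125.6, 193.6, 209.1, 275.5], 0.59)]
jar [([334.0, 218.2, 363.3, 246.3], 0.72)]
bottle [([369.0, 228.0, 389.9, 244.8], 0.47)]
dish [([186.6, 201.8, 214.0, 227.2], 0.66)]
side 528.5070930908598 528.5070930908598 274.38883214584575 219.28362428728832 [[ 9.14116628e-01 -4.05438378e-01 -3.24233814e-03 -5.39775217e+02]
 [ 2.33014787e-01  5.18785994e-01  8.22535836e-01 -2.04714480e+02]
 [-3.31805516e-01 -7.52649197e-01  5.68704040e-01 -1.40125845e+03]
 [ 0.00000000e+00  0.00000000e+00  0.00000000e+00  1.00000000e+00]] ['frame', 'fx', 'fy', 'cx', 'cy', 'view', 'shot']
tamper_kel [([304.1, 239.0, 319.5, 291.1], 0.67), ([347.4, 222.9, 370.0, 270.6], 0.62)]
plate [([235.7, 231.9, 279.2, 258.2], 0.91)]
mat [([238.1, 269.7, 341.4, 342.5], 0.77)]
tray [([194.2, 166.6, 256.1, 226.0], 0.68)]
jar [([277.0, 257.4, 302.3, 302.7], 0.61)]
bottle [([247.9, 271.9, 274.1, 329.1], 0.93), ([276.2, 259.6, 305.8, 302.8], 0.56), ([197.2, 171.5, 250.2, 228.6], 0.54), ([305.8, 241.3, 318.4, 269.4], 0.38)]
dish [([238.6, 201.9, 262.5, 217.4], 0.58)]
```

Run:
```python
import cv2
a=cv2.imread('pics/top0.png'); b=cv2.imread('pics/side0.png')
cv2.imwrite('pics/top0c.png',cv2.resize(a[120:310,110:420],None,fx=2.58,fy=2.58,interpolation=3))
cv2.imwrite('pics/side0c.png',cv2.resize(b[140:360,150:400],None,fx=2.7,fy=2.7,interpolation=3))
```

```text
(no output)
```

View pics/top0c.png

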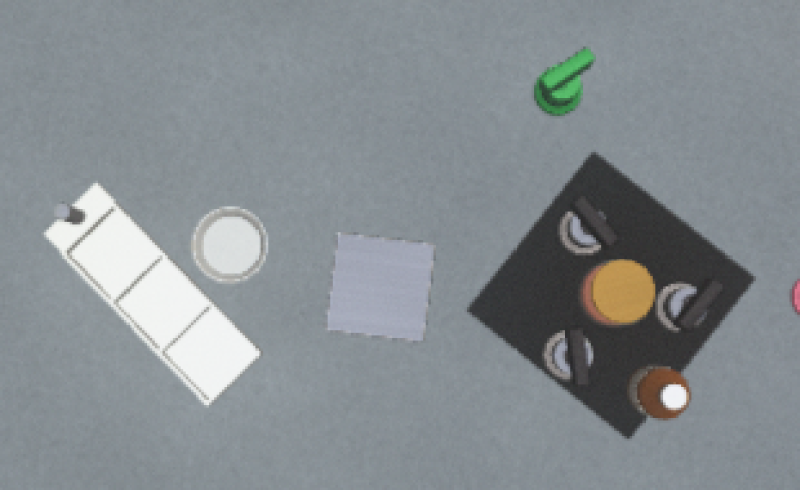

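View pics/side0c.png

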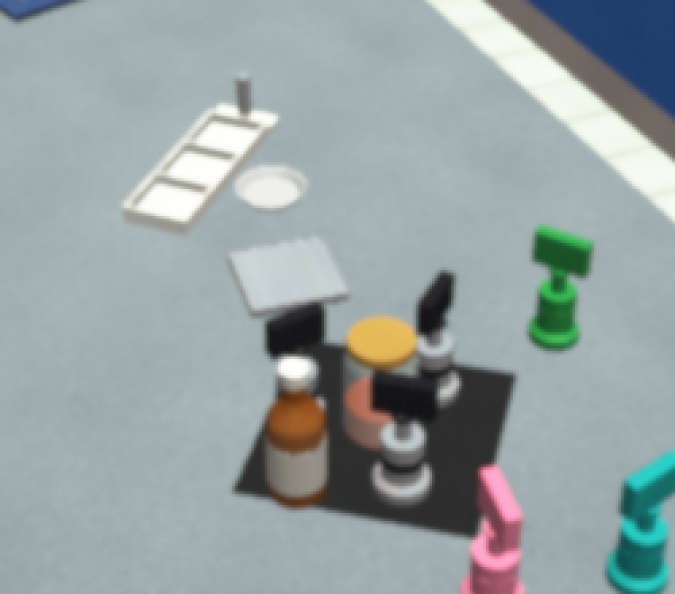

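The top view shows three black tampers on the mat (crop px about 595,222; 700,304; 579,356) around the jar (622,292), with the bottle at 665,393. The tray is at lower left with its post at 68,212, and the plate is at 381,287. The green, pink and turquoise ones are decoys.

```bash
cat > h.py <<'E'
import numpy as np, cv2
from rig import telemetry, eyes, ctrl, nets
from scipy.spatial.transform import Rotation as Rn
def ray(p,u,v,z):
    V=np.array(p['view']); R,t=V[:3,:3],V[:3,3]; c=-R.T@t
    d=R.T@np.array([(u-p['cx'])/p['fx'],-(v-p['cy'])/p['fy'],-1]); return c+d*(z-c[2])/d[2]
def proj(p,P):
    V=np.array(p['view']); q=V[:3,:3]@np.array(P)+V[:3,3]
    return p['cx']+p['fx']*q[0]/-q[2], p['cy']-p['fy']*q[1]/-q[2]
def go(x,y,z,jaw=None):
    """shift+turn in tool axes, normalised; jaw = world angle (deg) of tool y, mod 180"""
    s=telemetry.sense(); w,a,b,c=s['ee_rot']; R=Rn.from_quat([a,b,c,w]).as_matrix()
    d=R.T@(np.array([x,y,z])-s['eef_pos'])/120
    yaw=np.degrees(np.arctan2(R[1,1],R[0,1]))
    if jaw is None: j=yaw
    else: j=yaw+(jaw-yaw+90)%180-90
    T=np.array([[np.sin(np.radians(j)),np.cos(np.radians(j)),0],[-np.cos(np.radians(j)),np.sin(np.radians(j)),0],[0,0,-1]]).T
    T=np.column_stack([[ -np.sin(np.radians(j)), np.cos(np.radians(j)),0],[np.cos(np.radians(j)),np.sin(np.radians(j)),0],[0,0,-1]])
    r=Rn.from_matrix(R.T@T).as_rotvec()/0.5
    print('t',round(float(s['time_s']),2),'pos',np.round(s['eef_pos'],1),'yaw',round(yaw,1),'F',np.round(s['force'],2),'grip',round(float(s['grip_width']),3))
    print('shift',np.round(d,3),'turn',np.round(r,3))
E
python3 - <<'E'
from h import *
p=eyes.capture('top')
W=lambda cu,cv,z: ray(p,110+cu/2.58-.3,120+cv/2.58-.3,z)[:2]
for n,pts,z in [('A',[(595,222)],133),('B',[(702,304)],133),('C',[(579,357)],133),('Afoot',[(583,230)],15),('Cfoot',[(568,357)],15),('Bfoot',[(682,306)],15),('jar',[(624,291)],117),('bottle',[(674,397)],153),('dish',[(231,245)],8),('post',[(63,212)],72)]:
    print(n,np.round([W(*q,z) for q in pts],0))
m=lambda l,z:(np.mean([W(*q,z) for q in l],0),[np.round(W(*q,z)) for q in l])
print('plate',m([(339,233),(435,242),(422,341),(328,329)],16))
print('tray dividers',m([(115,208),(68,252),(209+52,353),(208,405)],22))
print('mid',m([(160,258),(115,302),(209,307),(163,352)],22))
d=m([(115,208),(68,252)],22)[0]-m([(261,353),(208,405)],22)[0]; print('towards post',d,np.degrees(np.arctan2(d[1],d[0])),np.hypot(*d))
for a,b in [((580,202),(611,243)),((686,323),(718,285)),((574,331),(584,384))]:
    e=W(*a,133)-W(*b,133); print('paddle ang',np.degrees(np.arctan2(e[1],e[0])),np.hypot(*e))
go(300,300,300)
q=p['frame']; E=cv2.inRange(q,(200,200,195),(255,255,255))[190:280,120:195]
c=max(cv2.findContours(E,0,2)[0],key=cv2.contourArea).reshape(-1,2)+[120,190]
w=np.array([ray(p,*k,15)[:2] for k in c],np.float32); print('trayrect',cv2.minAreaRect(w))
E
```

```text
A [[ 595. -215.]]
B [[ 511. -322.]]
C [[ 458. -197.]]
Afoot [[ 596. -215.]]
Cfoot [[ 456. -197.]]
Bfoot [[ 512. -323.]]
jar [[ 525. -246.]]
bottle [[ 419. -289.]]
dish [[581. 179.]]
post [[612. 350.]]
plate (array([534.11990482,   9.71991446]), [array([593.,  57.]), array([583., -50.]), array([473., -36.]), array([487.,  68.])])
tray dividers (array([514.26684042, 251.90565886]), [array([621., 307.]), array([572., 359.]), array([460., 142.]), array([403., 200.])])
mid (array([513.5506878, 252.8727266]), [array([565., 256.]), array([517., 305.]), array([511., 200.]), array([461., 251.])])
towards post [165.24984388 162.18193407] 44.463176293544954 231.53939328050805
paddle ang 36.47154495036749 52.13991569095325
paddle ang 139.39162383421674 50.45921964447573
paddle ang 10.167118732177286 54.06987455207328
t 0.85 pos [146.5 504.2 231.3] yaw 73.8 F [-1.19 -0.79 -0.23] grip 1.002
shift [-1.703 -1.277 -0.572] turn [ 0.  0. -0.]
trayrect ((527.10693359375, 267.85986328125), (266.62652587890625, 83.11528778076172), 44.659202575683594)
```

Measurements agree: tray axis is 44.5° with the post at 136 mm, and the paddle tops sit above the feet. I'll move towards tamper B first (its jaw yaw of about 49° suits the wrist), in steps.

Request:
drive_tool(series="-0.4 -0.48 0 0 0 0 0.4; -0.81 -0.96 0 0 0 0 0.4; -0.81 -0.96 0 0 0 0 0.4; -0.81 -0.96 0 0 0 0 0.4", newtons=40)

```text
time_s: 1.25
eef_pos: [209.3, 363.1, 231.5]
ee_rot: [0.0, 0.143, 0.99, -0.0]
force: [-0.0, 1.2, 0.0]
grip_width: 0.398
```

Request:
drive_tool(series="-0.4 -0.48 0 0 0 0 0.4; -0.81 -0.96 0 0 0 0 0.4; -0.81 -0.96 0 0 0 0 0.4; -0.81 -0.96 0 0 0 0 0.4")

```text
time_s: 1.65
eef_pos: [271.7, 221.8, 231.9]
ee_rot: [0.001, 0.147, 0.989, -0.0]
force: [1.0, 0.8, 0.4]
grip_width: 0.398
```

Request:
drive_tool(series="-0.4 -0.48 0 0 0 0 0.4; -0.81 -0.96 0 0 0 0 0.4; -0.81 -0.96 0 0 0 0 0.4; -0.81 -0.96 0 0 0 0 0.4")

```text
time_s: 2.05
eef_pos: [333.2, 79.9, 232.4]
ee_rot: [0.001, 0.15, 0.989, -0.001]
force: [-0.1, 0.2, -0.4]
grip_width: 0.4
```

Request:
drive_tool(series="-0.4 -0.46 0 0 0 0 0.4; -0.8 -0.92 0 0 0 0 0.4; -0.8 -0.92 0 0 0 0 0.4; -0.8 -0.92 0 0 0 0 0.4")

```text
time_s: 2.45
eef_pos: [394.0, -57.0, 232.6]
ee_rot: [0.002, 0.152, 0.988, -0.001]
force: [0.5, 0.3, 0.5]
grip_width: 0.397
```

Request:
drive_tool(series="-0.4 -0.46 0 0 0 0 0.4; -0.8 -0.92 0 0 0 0 0.4; -0.8 -0.92 0 0 0 0 0.4; -0.8 -0.92 0 0 0 0 0.4")

```text
time_s: 2.85
eef_pos: [454.3, -193.7, 232.1]
ee_rot: [0.001, 0.153, 0.988, -0.001]
force: [-0.5, -0.1, 0.1]
grip_width: 0.397
```

Request:
drive_tool(series="-0.4 -0.46 0 0 0 0.25 0.4; -0.8 -0.92 0 0 0 0.55 0.4; -0.8 -0.92 0 0 0 0.81 0.4; -0.8 -0.92 0 0 0 0.81 0.4; -0.8 -0.92 0 0 0 0.81 0.4")

```text
time_s: 3.35
eef_pos: [513.3, -326.5, 231.7]
ee_rot: [0.001, 0.348, 0.938, -0.0]
force: [0.4, -0.7, -0.3]
grip_width: 0.4
```

Run:
```python
from h import *
p=eyes.capture('wrist'); cv2.imwrite('pics/w1.png',p['frame'][:,:,::-1])
V=np.array(p['view']); print('cam',-V[:3,:3].T@V[:3,3], p['fx'])
for t in ['tamper_kel','grip_kel','jar']: print(t,[(r['rect'],round(r['confidence'],2)) for r in nets.spot_in(t,p)])
print('exp top',proj(p,(511,-322,133)))
go(511,-322,97,49.4)
```

```text
cam [ 458.7674966  -279.04985447  374.18963045] 358.3294079283601
tamper_kel [([398.0, 143.6, 519.1, 215.0], 0.96), ([490.7, 233.5, 560.0, 329.8], 0.86)]
grip_kel [([543.1, 275.9, 560.0, 330.5], 0.63), ([415.6, 170.9, 520.2, 214.9], 0.62)]
jar [([319.2, 95.3, 422.6, 189.4], 0.68)]
exp top (np.float64(283.4394024301562), np.float64(200.37054995991633))
t 3.55 pos [ 512.7 -326.3  233.3] yaw 49.3 F [-0.26 -0.22  0.84] grip 0.404
shift [0.039 0.018 1.136] turn [-0.     0.008 -0.002]
```

View pics/w1.png

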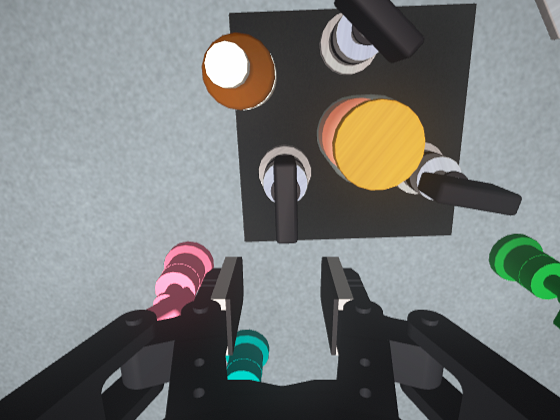

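The wrist view shows tamper B's paddle straight between the jaws (end centres near px 285.5,156 and 287,242) and vertical in the image, so the jaw yaw is right. The jar is at 380,143.

Run:
```python
from h import *
p=eyes.capture('wrist')
a=ray(p,285.5,156,133);b=ray(p,287.5,242,133);c=(a+b)/2;e=b-a
print(a,b,c,np.hypot(*e[:2]),np.degrees(np.arctan2(e[1],e[0])))
j=np.degrees(np.arctan2(e[1],e[0]))+90
go(c[0],c[1],97,j)
# A paddle corners (top) roughly (425..520 bit): and C
for n,q in [('Cend',[(352,2),(410,50)]),('Aend',[(425,187),(517,205)])]:
    w=[ray(p,*k,133)[:2] for k in q]; print(n,np.round(w),np.mean(w,0),np.degrees(np.arctan2(*(w[1]-w[0])[::-1])),np.hypot(*(w[1]-w[0])))
```

```text
[ 488.14084463 -300.90855702  133.        ] [ 536.86832098 -340.57185062  133.        ] [ 512.5045828  -320.74020382  133.        ] 62.8294820247728 -39.14497250357867
t 3.6 pos [ 512.6 -326.6  233.3] yaw 49.3 F [ 0.12 -1.04 -0.29] grip 0.401
shift [0.037 0.036 1.136] turn [-0.     0.008 -0.054]
Cend [[ 444. -210.]
 [ 488. -199.]] [ 465.98807712 -204.61602798] 14.121414332065424 46.181160174072616
Aend [[ 568. -241.]
 [ 621. -199.]] [ 594.45108629 -220.31870043] 38.22758149799721 67.81293653467402
```

Request:
drive_tool(series="0.04 0.04 0.3 0 0 -0.05 0.4; 0.04 0.04 0.6 0 0 -0.05 0.4; 0.04 0.04 0.95 0 0 -0.05 0.4; 0.04 0.04 0.95 0 0 -0.05 0.4")

```text
time_s: 4.0
eef_pos: [510.5, -317.7, 114.9]
ee_rot: [-0.002, 0.336, 0.942, 0.001]
force: [-0.1, 0.6, 0.4]
grip_width: 0.399
```

Request:
drive_tool(series="0 0 0.19 0 0 0 0.4; 0 0 0.19 0 0 0 0.4; 0 0 0.19 0 0 0 0; 0 0 0.19 0 0 0 0; 0 0 0.19 0 0 0 0; 0 0 0.19 0 0 0 0; 0 0 0.19 0 0 0 0", newtons=40)

```text
time_s: 4.7
eef_pos: [511.0, -318.1, 93.1]
ee_rot: [-0.001, 0.336, 0.942, 0.001]
force: [1.4, -1.1, 2.4]
grip_width: 0.18
```

Request:
drive_tool(series="0 0 -0.15 0 0 0 0; 0 0 -0.45 0 0 0 0; 0 0 -0.8 0 0 0 0; 0 0 -0.8 0 0 0 0")

```text
time_s: 5.1
eef_pos: [512.6, -319.5, 194.5]
ee_rot: [0.003, 0.336, 0.942, -0.001]
force: [-0.1, 0.1, -1.2]
grip_width: 0.182
```

Request:
drive_tool(series="0 0 -0.4 0 0 0 0; 0 0 -0.4 0 0 0 0; 0 0 -0.4 0 0 0 0")

```text
time_s: 5.4
eef_pos: [512.4, -319.3, 242.5]
ee_rot: [0.003, 0.336, 0.942, -0.001]
force: [-0.2, 0.3, -2.1]
grip_width: 0.179
```

Request:
drive_tool(series="0.2 0.25 0 0 0 0 0; 0.4 0.5 0 0 0 0 0; 0.53 0.75 0 0 0 0 0; 0.53 0.75 0 0 0 0 0")

```text
time_s: 5.8
eef_pos: [519.9, -205.5, 240.2]
ee_rot: [0.001, 0.334, 0.943, -0.0]
force: [0.1, 0.2, -2.0]
grip_width: 0.186
```

Request:
drive_tool(series="0.2 0.25 0 0 0 0 0; 0.4 0.5 0 0 0 0 0; 0.53 0.75 0 0 0 0 0; 0.53 0.75 0 0 0 0 0")

```text
time_s: 6.2
eef_pos: [526.9, -92.7, 238.5]
ee_rot: [-0.0, 0.332, 0.943, 0.0]
force: [-0.7, 0.6, -2.5]
grip_width: 0.181
```

Request:
drive_tool(series="0.2 0.25 0 0 0 0 0; 0.4 0.5 0 0 0 0 0; 0.53 0.75 0 0 0 0 0; 0.53 0.75 0 0 0 0 0; 0.53 0.75 0 0 0 0 0")

```text
time_s: 6.7
eef_pos: [533.5, 16.8, 237.2]
ee_rot: [-0.001, 0.332, 0.943, -0.0]
force: [-0.2, -1.0, -2.5]
grip_width: 0.183
```

Run:
```python
from h import *
go(534,10,116,49)
p=eyes.capture('side'); f=p['frame'][:,:,::-1]
cv2.imwrite('pics/s2.png',cv2.resize(f[100:350,130:420],None,fx=2.3,fy=2.3))
```

```text
t 6.7 pos [533.5  16.8 237.2] yaw 51.2 F [-0.18 -1.04 -2.54] grip 0.183
shift [-0.041 -0.04   1.01 ] turn [-0.003 -0.004  0.078]
```

View pics/s2.png

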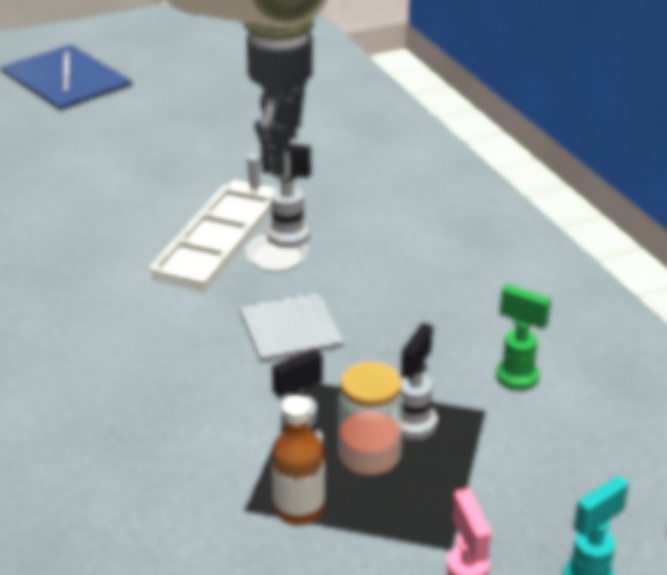

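The side view shows the tamper hanging upright in the jaws; other objects are undisturbed. Lowering onto the plate (contact is expected at a TCP height of about 106).

Request:
drive_tool(series="-0.04 -0.04 0.3 0 0 0 0; -0.04 -0.04 0.65 0 0 0 0; -0.04 -0.04 0.99 0 0 0 0; -0.04 -0.04 0.99 0 0 0 0; -0.04 -0.04 0.99 0 0 0 0", newtons=60)

```text
time_s: 7.25
eef_pos: [534.4, 8.4, 119.4]
ee_rot: [-0.001, 0.333, 0.943, -0.0]
force: [0.6, -1.1, -1.5]
grip_width: 0.178
```

Request:
drive_tool(series="0 0 0.05 0 0 0 0; 0 0 0.1 0 0 0 0; 0 0 0.1 0 0 0 0; 0 0 0.1 0 0 0 0")

```text
time_s: 7.65
eef_pos: [534.5, 8.4, 107.9]
ee_rot: [-0.001, 0.333, 0.943, -0.0]
force: [0.8, 0.5, -1.4]
grip_width: 0.177
```

Request:
drive_tool(series="0 0 0.02 0 0 0 0; 0 0 0.04 0 0 0 0; 0 0 0.04 0 0 0 0; 0 0 0.04 0 0 0 0")

```text
time_s: 8.05
eef_pos: [534.8, 8.3, 103.6]
ee_rot: [-0.0, 0.333, 0.943, -0.0]
force: [-1.8, -1.1, 5.8]
grip_width: 0.181
```

Request:
drive_tool(series="0 0 0.03 0 0 0 0; 0 0 0.03 0 0 0 0; 0 0 0.03 0 0 0 0")

```text
time_s: 8.35
eef_pos: [534.9, 8.3, 100.7]
ee_rot: [-0.0, 0.333, 0.943, -0.0]
force: [-3.8, -0.6, 7.5]
grip_width: 0.178
```

Request:
drive_tool(series="0 0 0.03 0 0 0 0; 0 0 0.03 0 0 0 0; 0 0 0.03 0 0 0 0")

```text
time_s: 8.65
eef_pos: [534.9, 8.2, 97.9]
ee_rot: [0.0, 0.333, 0.943, -0.0]
force: [-4.0, 0.2, 9.7]
grip_width: 0.181
```

Fitted slope is about 0.7 N/mm with 9.7 N at 8 mm down, so this is the middle spring. It goes in the middle bay.

Request:
drive_tool(series="0 0 -0.1 0 0 0 0; 0 0 -0.4 0 0 0 0; 0 0 -0.68 0 0 0 0; 0 0 -0.68 0 0 0 0")

```text
time_s: 9.05
eef_pos: [536.8, 8.1, 183.7]
ee_rot: [0.004, 0.333, 0.943, 0.0]
force: [0.1, -0.2, -1.6]
grip_width: 0.182
```

Request:
drive_tool(series="0.25 0.25 0 0 0 0 0; 0.5 0.5 0 0 0 0 0; 0.71 0.74 0 0 0 0 0; 0.71 0.74 0 0 0 0 0")

```text
time_s: 9.45
eef_pos: [525.1, 134.5, 182.3]
ee_rot: [0.003, 0.331, 0.944, 0.0]
force: [-0.7, -1.5, -1.9]
grip_width: 0.182
```

Request:
drive_tool(series="0.25 0.25 0 0 0 0 0; 0.5 0.5 0 0 0 0 0; 0.71 0.74 0 0 0 0 0; 0.71 0.74 0 0 0 0 0; 0.71 0.74 0 0 0 0 0")

```text
time_s: 9.95
eef_pos: [513.7, 257.0, 181.1]
ee_rot: [0.003, 0.33, 0.944, -0.0]
force: [1.0, -0.2, -2.4]
grip_width: 0.181
```

Run:
```python
from h import *
go(513.7,252.5,125,51)
p=eyes.capture('top'); f=p['frame'][:,:,::-1]
q=eyes.capture('wrist')
for P in [(513.7,252.5,5),(569.3,307.2,22),(458.1,197.8,22)]: print(proj(q,P))
cv2.imwrite('pics/w3.png',q['frame'][:,:,::-1])
```

```text
t 9.95 pos [513.7 257.  181.1] yaw 51.4 F [ 1.05 -0.23 -2.43] grip 0.181
shift [-0.021 -0.03   0.467] turn [0.003 0.01  0.015]
(np.float64(277.20262005594753), np.float64(183.90998516989953))
(np.float64(365.6700627532228), np.float64(198.69972849014843))
(np.float64(186.695245054654), np.float64(177.93781149165008))
```

View pics/w3.png

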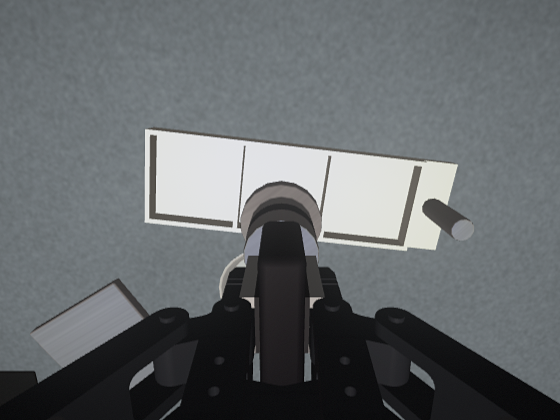

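The wrist view shows the tamper above the middle bay (dividers near columns 240 and 325) and the post on the right. I'll check the bay centre from the divider and wall pixels.

Run:
```python
from h import *
q=eyes.capture('wrist'); g=cv2.cvtColor(q['frame'],cv2.COLOR_RGB2GRAY)
for row in (160,172): print(row,[(c,int(g[row,c])) for c in range(140,440) if abs(int(g[row,c])-int(g[row,c-2]))>25])
for col in (200,390): print(col,[(r,int(g[r,col])) for r in range(100,270) if abs(int(g[r,col])-int(g[r-2,col]))>25])
u=np.array([.7135,.7007]);n=np.array([-u[1],u[0]])
for k in [(148,128),(146,222),(245,146),(330,156),(427,161),(407,250)]:
    w=ray(q,*k,22)[:2]-[513.7,252.5]; print(k,'along',round(w@u,1),'across',round(w@n,1))
```

```text
160 [(145, 229), (146, 227), (150, 90), (151, 79), (156, 152), (157, 230), (158, 228), (243, 90), (244, 173), (245, 230), (246, 228), (328, 105), (329, 94), (331, 231), (332, 228), (413, 186), (418, 151), (419, 150), (420, 125), (421, 124), (426, 157), (427, 185), (430, 148), (431, 146), (434, 98)]
172 [(145, 230), (146, 227), (150, 90), (151, 80), (156, 192), (157, 229), (158, 227), (242, 90), (244, 230), (245, 228), (326, 108), (327, 96), (329, 232), (330, 229), (413, 105), (414, 97), (420, 140), (421, 228), (422, 225)]
200 [(132, 101), (133, 79), (135, 189), (136, 231), (137, 227), (217, 154), (218, 82), (219, 89), (223, 153), (224, 218), (225, 228), (228, 170), (229, 117), (230, 120)]
390 [(155, 87), (156, 84), (157, 179), (158, 230), (159, 225), (238, 127), (239, 86), (240, 90), (244, 178), (245, 230), (246, 226), (248, 188), (249, 114), (250, 117)]
(148, 128) along -111.5 across 37.8
(146, 222) along -112.4 across -44.9
(245, 146) along -30.9 across 32.6
(330, 156) along 41.1 across 32.8
(427, 161) along 123.4 across 38.4
(407, 250) along 124.7 across -43.9
```

Request:
drive_tool(series="-0.01 0.01 0.3 0 0 0 0; -0.01 0.01 0.55 0 0 0 0; -0.01 0.01 0.67 0 0 0 0; -0.01 0.01 0.67 0 0 0 0; -0.01 0.01 0.67 0 0 0 0")

```text
time_s: 10.6
eef_pos: [516.9, 255.3, 102.0]
ee_rot: [0.003, 0.332, 0.943, 0.0]
force: [0.4, -0.5, -1.7]
grip_width: 0.174
```

Request:
drive_tool(series="0 0 0.02 0 0 0 0; 0 0 0.04 0 0 0 0; 0 0 0.04 0 0 0 0; 0 0 0.04 0 0 0 0")

```text
time_s: 11.0
eef_pos: [517.0, 255.3, 97.5]
ee_rot: [0.003, 0.332, 0.943, 0.0]
force: [-0.7, -0.3, -1.7]
grip_width: 0.183
```

Request:
drive_tool(series="0 0 0.01 0 0 0 0; 0 0 0.03 0 0 0 0; 0 0 0.03 0 0 0 0; 0 0 0.03 0 0 0 0")

```text
time_s: 11.4
eef_pos: [517.3, 255.4, 94.4]
ee_rot: [0.004, 0.332, 0.943, 0.001]
force: [-0.1, -1.2, 4.9]
grip_width: 0.18
```

Request:
drive_tool(series="0 0 0 0 0 0 0.4; 0 0 0 0 0 0 0.4; 0 0 0 0 0 0 0.4; 0 0 -0.3 0 0 0 0.4; 0 0 -0.6 0 0 0 0.4; 0 0 -1 0 0 0 0.4; 0 0 -1 0 0 0 0.4; 0 0 -1 0 0 0 0.4")

```text
time_s: 12.2
eef_pos: [516.6, 255.6, 214.9]
ee_rot: [0.004, 0.332, 0.943, 0.001]
force: [0.5, 0.1, -1.3]
grip_width: 0.396
```

Run:
```python
from h import *
go(595,-215,240,-53)
q=eyes.capture('wrist'); cv2.imwrite('pics/w4.png',q['frame'][:,:,::-1])
print([(r['rect'],round(r['confidence'],2)) for r in nets.spot_in('tamper_kel',q)])
print(proj(q,(518,255,135)),proj(q,(518,255,5)))
```

```text
t 12.2 pos [516.6 255.6 214.9] yaw 51.2 F [ 0.49  0.12 -1.34] grip 0.396
shift [-2.967 -2.647 -0.2  ] turn [-2.000e-03  2.000e-02 -2.645e+00]
[]
(np.float64(280.81916348423954), np.float64(216.4453639697091)) (np.float64(280.35737129704415), np.float64(175.02123498389307))
```

View pics/w4.png

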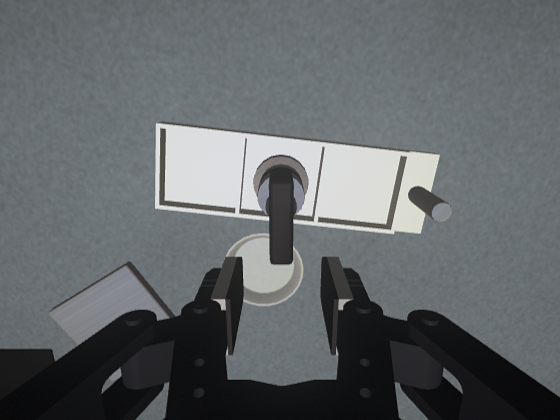

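The wrist view shows tamper B upright, centred in the middle bay (foot centre px about 280,180; bay columns 244–319), and the dish untouched. Next is tamper A, turning the yaw to −53°.

Request:
drive_tool(series="-0.2 -0.18 0 0 0 0.3 0.4; -0.4 -0.35 0 0 0 0.6 0.4; -0.6 -0.53 0 0 0 0.91 0.4; -0.6 -0.53 0 0 0 0.91 0.4; -0.6 -0.53 0 0 0 0.91 0.4")

```text
time_s: 12.8
eef_pos: [531.9, 160.5, 212.2]
ee_rot: [0.002, 0.536, 0.844, 0.0]
force: [-0.0, -0.3, -0.1]
grip_width: 0.397
```

Request:
drive_tool(series="-0.26 -0.07 0 0 0 0.3 0.4; -0.52 -0.14 0 0 0 0.6 0.4; -0.77 -0.21 0 0 0 0.91 0.4; -0.77 -0.21 0 0 0 0.91 0.4; -0.77 -0.21 0 0 0 0.91 0.4")

```text
time_s: 13.3
eef_pos: [548.2, 66.8, 211.8]
ee_rot: [0.001, 0.712, 0.702, 0.0]
force: [0.2, 0.9, 0.2]
grip_width: 0.398
```

Request:
drive_tool(series="-0.26 0.05 0 0 0 0.3 0.4; -0.52 0.1 0 0 0 0.6 0.4; -0.78 0.15 0 0 0 0.91 0.4; -0.78 0.15 0 0 0 0.91 0.4; -0.78 0.15 0 0 0 0.91 0.4")

```text
time_s: 13.8
eef_pos: [564.9, -25.7, 211.6]
ee_rot: [0.001, 0.851, 0.525, 0.0]
force: [0.0, 0.8, -0.0]
grip_width: 0.402
```

Request:
drive_tool(series="-0.21 0.16 0 0 0 0.3 0.4; -0.42 0.32 0 0 0 0.6 0.4; -0.64 0.48 0 0 0 0.91 0.4; -0.64 0.48 0 0 0 0.91 0.4; -0.64 0.48 0 0 0 0.91 0.4")

```text
time_s: 14.3
eef_pos: [582.0, -118.7, 211.4]
ee_rot: [0.0, 0.947, 0.322, 0.0]
force: [-0.5, -0.6, 0.7]
grip_width: 0.4
```

Run:
```python
from h import *
go(595,-217,230,-53)
```

```text
t 14.3 pos [ 582.  -118.7  211.4] yaw -52.4 F [-0.49 -0.64  0.66] grip 0.4
shift [-0.413  0.715 -0.155] turn [ 0.001 -0.002  0.02 ]
```

Request:
drive_tool(series="-0.2 0.35 -0.05 0 0 0.02 0.4; -0.41 0.71 -0.15 0 0 0.02 0.4; -0.41 0.71 -0.15 0 0 0.02 0.4; -0.41 0.71 -0.15 0 0 0.02 0.4")

```text
time_s: 14.7
eef_pos: [595.2, -215.0, 229.3]
ee_rot: [-0.0, 0.948, 0.319, 0.001]
force: [-0.8, 0.8, -0.8]
grip_width: 0.4
```

Run:
```python
from h import *
go(595,-217,96,-53)
q=eyes.capture('wrist'); cv2.imwrite('pics/w5.png',q['frame'][:,:,::-1])
print(proj(q,(595,-216,133)))
```

```text
t 14.7 pos [ 595.2 -215.   229.3] yaw -52.8 F [-0.79  0.83 -0.79] grip 0.4
shift [-0.013  0.012  1.111] turn [-0.    -0.002  0.006]
(np.float64(280.40225818001113), np.float64(212.4373422408077))
```

View pics/w5.png

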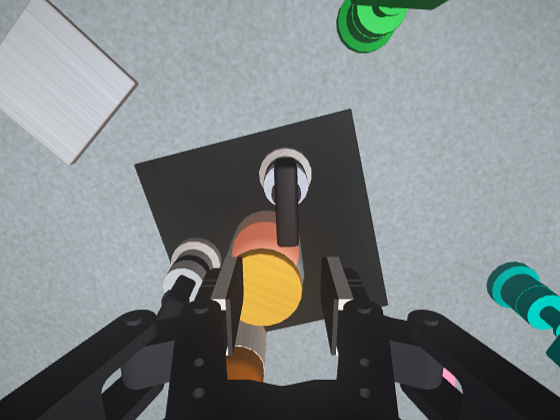

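The wrist view shows A's paddle at px (286,157)–(288,246), straight between the jaws.

Run:
```python
from h import *
q=eyes.capture('wrist')
a=ray(q,286,157,133);b=ray(q,288,246,133);c=(a+b)/2;e=b-a
print(c,np.hypot(*e[:2]),np.degrees(np.arctan2(e[1],e[0])))
go(c[0],c[1],95,np.degrees(np.arctan2(e[1],e[0]))+90)
```

```text
[ 603.08865689 -214.75447914  133.        ] 64.13930290781124 -141.3051561318226
t 14.8 pos [ 595.1 -214.   229.4] yaw -52.8 F [-0.4   0.75 -0.42] grip 0.402
shift [0.048 0.045 1.12 ] turn [-0.001 -0.002 -0.052]
```

Request:
drive_tool(series="0.03 0.03 0.3 0 0 -0.04 0.4; 0.03 0.03 0.6 0 0 -0.04 0.4; 0.03 0.03 0.95 0 0 -0.04 0.4; 0.03 0.03 0.95 0 0 -0.04 0.4; 0.03 0.03 0.95 0 0 -0.04 0.4")

```text
time_s: 15.3
eef_pos: [600.7, -213.4, 116.5]
ee_rot: [-0.0, 0.944, 0.329, 0.0]
force: [0.6, -0.4, 1.2]
grip_width: 0.404
```

Request:
drive_tool(series="0 0 0.17 0 0 0 0.4; 0 0 0.17 0 0 0 0.4; 0 0 0.17 0 0 0 0; 0 0 0.17 0 0 0 0; 0 0 0.17 0 0 0 0; 0 0 0.17 0 0 0 0; 0 0 0.17 0 0 0 0", newtons=40)

```text
time_s: 16.0
eef_pos: [601.4, -213.8, 97.1]
ee_rot: [0.001, 0.944, 0.329, 0.001]
force: [3.6, -0.8, 4.9]
grip_width: 0.182
```

Request:
drive_tool(series="0 0 -0.15 0 0 0 0; 0 0 -0.45 0 0 0 0; 0 0 -0.8 0 0 0 0; 0 0 -0.8 0 0 0 0")

```text
time_s: 16.4
eef_pos: [602.5, -214.5, 198.5]
ee_rot: [0.004, 0.944, 0.329, 0.004]
force: [0.0, -0.2, -1.2]
grip_width: 0.181
```

Request:
drive_tool(series="0.12 -0.3 0 0 0 0 0; 0.24 -0.6 0 0 0 0 0; 0.36 -0.9 0 0 0 0 0; 0.36 -0.9 0 0 0 0 0")

```text
time_s: 16.8
eef_pos: [567.4, -98.9, 196.5]
ee_rot: [0.002, 0.944, 0.331, 0.003]
force: [1.1, -0.1, -1.6]
grip_width: 0.184
```

Request:
drive_tool(series="0.12 -0.3 0 0 0 0 0; 0.24 -0.6 0 0 0 0 0; 0.36 -0.9 0 0 0 0 0; 0.36 -0.9 0 0 0 0 0; 0.36 -0.9 0 0 0 0 0")

```text
time_s: 17.3
eef_pos: [533.3, 12.5, 195.1]
ee_rot: [0.002, 0.943, 0.332, 0.002]
force: [0.1, -0.2, -2.5]
grip_width: 0.177
```

Run:
```python
from h import *
go(534,10,120,-52)
q=eyes.capture('wrist'); cv2.imwrite('pics/w6.png',q['frame'][:,:,::-1])
```

```text
t 17.3 pos [533.3  12.5 195.1] yaw -51.3 F [ 0.13 -0.15 -2.47] grip 0.177
shift [-0.01   0.017  0.626] turn [ 0.01  -0.005  0.026]
```

View pics/w6.png

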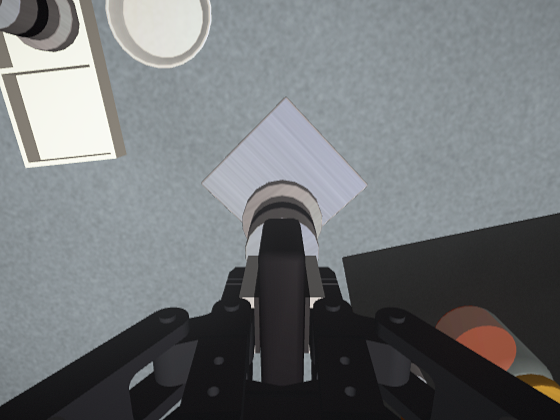

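The tamper is held upright above the plate, like the first one. Pressing.

Request:
drive_tool(series="-0.01 0.02 0.3 0 0 0 0; -0.01 0.02 0.6 0 0 0 0; -0.01 0.02 0.66 0 0 0 0; -0.01 0.02 0.68 0 0 0 0; -0.01 0.02 0.68 0 0 0 0", newtons=60)

```text
time_s: 17.85
eef_pos: [535.3, 8.4, 114.8]
ee_rot: [0.003, 0.944, 0.331, 0.003]
force: [0.3, -0.6, -1.1]
grip_width: 0.175
```

Request:
drive_tool(series="0 0 0.03 0 0 0 0; 0 0 0.05 0 0 0 0; 0 0 0.05 0 0 0 0; 0 0 0.05 0 0 0 0")

```text
time_s: 18.25
eef_pos: [536.4, 8.1, 110.2]
ee_rot: [0.003, 0.944, 0.331, 0.004]
force: [1.3, -0.2, 5.4]
grip_width: 0.18
```

Request:
drive_tool(series="0 0 0.03 0 0 0 0; 0 0 0.03 0 0 0 0; 0 0 0.03 0 0 0 0")

```text
time_s: 18.55
eef_pos: [536.9, 8.0, 108.1]
ee_rot: [0.004, 0.944, 0.331, 0.005]
force: [-2.2, -0.5, 9.8]
grip_width: 0.179
```

Request:
drive_tool(series="0 0 0.03 0 0 0 0; 0 0 0.03 0 0 0 0; 0 0 0.03 0 0 0 0")

```text
time_s: 18.85
eef_pos: [537.1, 7.9, 106.3]
ee_rot: [0.004, 0.944, 0.331, 0.005]
force: [-4.2, -0.3, 12.1]
grip_width: 0.181
```

Request:
drive_tool(series="0 0 0.03 0 0 0 0; 0 0 0.03 0 0 0 0; 0 0 0.03 0 0 0 0")

```text
time_s: 19.15
eef_pos: [537.2, 7.9, 104.7]
ee_rot: [0.005, 0.944, 0.331, 0.006]
force: [-6.1, 0.5, 16.4]
grip_width: 0.179
```

Slope is about 2.0 N/mm, so this is the stiff one. It goes in the post bay, over the top of B.

Request:
drive_tool(series="0 0 -0.15 0 0 0 0; 0 0 -0.5 0 0 0 0; 0 0 -0.9 0 0 0 0; 0 0 -0.9 0 0 0 0")

```text
time_s: 19.55
eef_pos: [538.1, 8.2, 219.1]
ee_rot: [0.007, 0.943, 0.331, 0.01]
force: [0.2, -0.5, -2.6]
grip_width: 0.177
```

Request:
drive_tool(series="0 0 -0.24 0 0 0 0; 0 0 -0.24 0 0 0 0; 0 0 -0.24 0 0 0 0")

```text
time_s: 19.85
eef_pos: [537.2, 8.5, 247.6]
ee_rot: [0.007, 0.943, 0.331, 0.01]
force: [-0.6, -0.3, -2.5]
grip_width: 0.179
```

Request:
drive_tool(series="0.25 -0.25 0 0 0 0 0; 0.5 -0.5 0 0 0 0 0; 0.75 -0.73 0 0 0 0 0; 0.91 -0.88 0 0 0 0 0; 0.91 -0.88 0 0 0 0 0")

```text
time_s: 20.35
eef_pos: [555.7, 162.0, 244.9]
ee_rot: [0.007, 0.943, 0.333, 0.009]
force: [-0.6, -0.5, -3.0]
grip_width: 0.178
```

Request:
drive_tool(series="0.25 -0.25 0 0 0 0 0; 0.5 -0.5 0 0 0 0 0; 0.75 -0.73 0 0 0 0 0; 0.91 -0.88 0 0 0 0 0; 0.91 -0.88 0 0 0 0 0; 0.91 -0.88 0 0 0 0 0")

```text
time_s: 20.95
eef_pos: [574.1, 312.1, 242.7]
ee_rot: [0.007, 0.943, 0.333, 0.008]
force: [0.5, -0.5, -2.0]
grip_width: 0.176
```

Run:
```python
from h import *
go(576.5,310.5,130)
q=eyes.capture('wrist'); cv2.imwrite('pics/w7.png',q['frame'][:,:,::-1])
for z in (5,22): print(proj(q,(574.7,309,z)))
```

```text
t 20.95 pos [574.1 312.1 242.7] yaw -51.1 F [ 0.48 -0.53 -1.99] grip 0.176
shift [-0.003  0.006  0.94 ] turn [ 0.037 -0.02   0.   ]
(np.float64(278.8140453547169), np.float64(175.69731831173985))
(np.float64(278.9815594006259), np.float64(178.86651517916704))
```

View pics/w7.png

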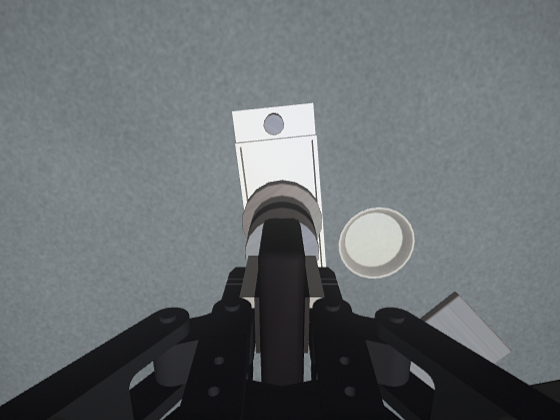

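Request:
drive_tool(series="-0.01 0 0.3 0.02 -0.01 0 0; -0.02 0.01 0.6 0.04 -0.02 0 0; -0.02 0.01 0.85 0.04 -0.02 0 0; -0.02 0.01 0.85 0.04 -0.02 0 0; -0.02 0.01 0.85 0.04 -0.02 0 0")

```text
time_s: 21.5
eef_pos: [575.7, 307.5, 142.3]
ee_rot: [-0.001, 0.943, 0.332, 0.0]
force: [-0.4, 0.2, -1.0]
grip_width: 0.179
```

Run:
```python
from h import *
go(575,309.2,107)
q=eyes.capture('wrist'); cv2.imwrite('pics/w8.png',q['frame'][:,:,::-1])
p=eyes.capture('side'); f=p['frame'][:,:,::-1]
cv2.imwrite('pics/s8.png',np.hstack([cv2.resize(f[120:260,160:300],(420,420)),cv2.resize(q['frame'][60:260,190:390,::-1],(380,420))]))
```

```text
t 21.5 pos [575.7 307.5 142.3] yaw -51.2 F [-0.45  0.16 -1.  ] grip 0.179
shift [ 0.004 -0.015  0.294] turn [-0.002 -0.002 -0.   ]
```

View pics/s8.png

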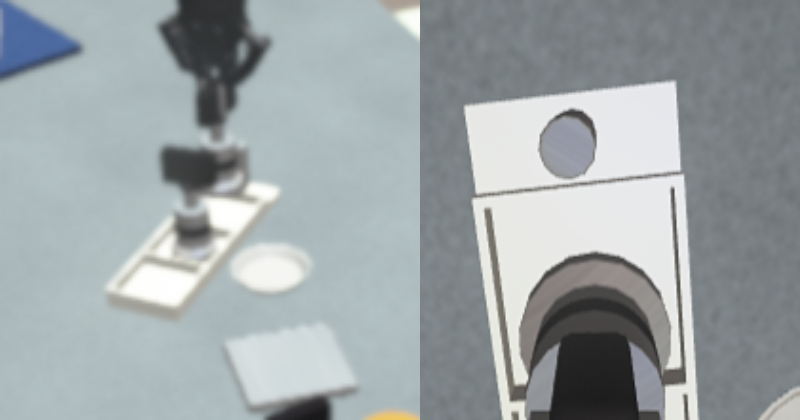

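Run:
```python
from h import *
q=eyes.capture('wrist')
u=np.array([.7135,.7007]);n=np.array([-u[1],u[0]])
a=ray(q,217.4,154.3,22)[:2];b=ray(q,329,142.9,22)[:2]
e=a-b; e/=np.hypot(*e); w=np.array([e[1],-e[0]])
print(a,b,np.hypot(*(a-b)),'dir',np.degrees(np.arctan2(w[1],w[0])),'bay centre',(a+b)/2-41*w)
go(575,309.2,107)
```

```text
[575.82481995 366.84384762] [633.77723031 308.2142512 ] 82.43731826607049 dir 44.6671916402569 bay centre [575.64173776 308.70655888]
t 21.65 pos [576.1 308.3 143.6] yaw -51.1 F [-0.54  0.17 -0.91] grip 0.179
shift [-0.004 -0.011  0.305] turn [-0.    -0.008 -0.   ]
```

Request:
drive_tool(series="0 -0.01 0.2 0 0 0 0; 0 -0.01 0.32 0 0 0 0; 0 -0.01 0.34 0 0 0 0; 0 -0.01 0.34 0 0 0 0")

```text
time_s: 22.05
eef_pos: [575.5, 309.4, 103.0]
ee_rot: [-0.001, 0.943, 0.333, 0.002]
force: [0.9, 0.6, -0.5]
grip_width: 0.176
```

Request:
drive_tool(series="0 0 0.02 0 0 0 0; 0 0 0.03 0 0 0 0; 0 0 0.03 0 0 0 0")

```text
time_s: 22.35
eef_pos: [576.1, 309.6, 100.4]
ee_rot: [-0.001, 0.943, 0.333, 0.003]
force: [-0.6, 0.5, 2.6]
grip_width: 0.179
```

Request:
drive_tool(series="0 0 0 0 0 0 0.4; 0 0 0 0 0 0 0.4; 0 0 0 0 0 0 0.4; 0 0 -0.3 0 0 0 0.4; 0 0 -0.6 0 0 0 0.4; 0 0 -1 0 0 0 0.4; 0 0 -1 0 0 0 0.4; 0 0 -1 0 0 0 0.4")

```text
time_s: 23.15
eef_pos: [575.7, 309.2, 221.2]
ee_rot: [-0.001, 0.943, 0.333, 0.004]
force: [0.2, -0.2, -0.3]
grip_width: 0.399
```

Run:
```python
from h import *
go(457,-197,230)
q=eyes.capture('wrist'); cv2.imwrite('pics/w9.png',q['frame'][:,:,::-1])
g=cv2.cvtColor(q['frame'],cv2.COLOR_RGB2GRAY)
print([(r['rect'],round(r['confidence'],2)) for r in nets.spot_in('tamper_kel',q)])
for z in (5,135): print(proj(q,(575,309,z)))
```

```text
t 23.15 pos [575.7 309.2 221.2] yaw -51.1 F [ 0.19 -0.24 -0.25] grip 0.399
shift [-3.416  2.664 -0.096] turn [ 0.002 -0.015  0.   ]
[([256.4, 154.5, 309.2, 258.9], 0.79), ([264.6, 167.2, 296.8, 262.7], 0.25)]
(np.float64(279.763789028262), np.float64(178.39179383991228))
(np.float64(278.903782534211), np.float64(217.55765426243917))
```

View pics/w9.png

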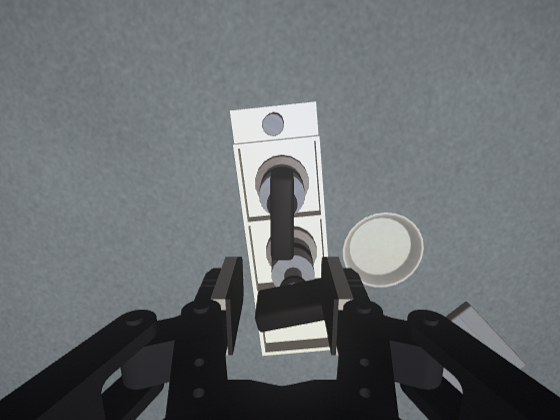

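Both are upright and centred in their bays (feet near px 282,182 and 292,250). Now tamper C, the last and softest by elimination, which I'll still press to confirm.

Request:
drive_tool(series="-0.3 0.24 0 0 0 0 0.4; -0.6 0.47 0 0 0 0 0.4; -0.98 0.77 0 0 0 0 0.4; -0.98 0.77 0 0 0 0 0.4")

```text
time_s: 23.65
eef_pos: [540.2, 159.5, 217.3]
ee_rot: [-0.001, 0.944, 0.331, -0.0]
force: [-0.2, 0.6, -1.2]
grip_width: 0.396
```

Request:
drive_tool(series="-0.3 0.24 0 0 0 0 0.4; -0.6 0.47 0 0 0 0 0.4; -0.98 0.77 0 0 0 0 0.4; -0.98 0.77 0 0 0 0 0.4")

```text
time_s: 24.05
eef_pos: [505.1, 10.6, 216.1]
ee_rot: [-0.001, 0.944, 0.329, -0.001]
force: [-0.1, 0.7, 0.5]
grip_width: 0.397
```

Request:
drive_tool(series="-0.3 0.24 0 0 0 0.25 0.4; -0.6 0.47 0 0 0 0.5 0.4; -0.98 0.77 0 0 0 0.75 0.4; -0.98 0.77 0 0 0 0.96 0.4; -0.98 0.77 0 0 0 0.96 0.4")

```text
time_s: 24.55
eef_pos: [470.3, -135.5, 215.2]
ee_rot: [-0.001, 0.996, 0.094, -0.002]
force: [0.3, 0.5, -0.3]
grip_width: 0.402
```

Run:
```python
from h import *
go(457,-197,225,-80)
```

```text
t 24.55 pos [ 470.3 -135.5  215.2] yaw -79.2 F [ 0.27  0.47 -0.34] grip 0.402
shift [-0.205  0.483 -0.082] turn [-0.006  0.007  0.027]
```

Request:
drive_tool(series="-0.1 0.25 -0.05 0 0 0.02 0.4; -0.21 0.48 -0.13 0 0 0.02 0.4; -0.21 0.48 -0.13 0 0 0.02 0.4; -0.21 0.48 -0.13 0 0 0.02 0.4")

```text
time_s: 24.95
eef_pos: [456.8, -195.6, 230.2]
ee_rot: [-0.002, 0.996, 0.09, -0.002]
force: [0.5, 1.2, -0.6]
grip_width: 0.398
```

Run:
```python
from h import *
q=eyes.capture('wrist'); cv2.imwrite('pics/w10.png',q['frame'][:,:,::-1])
print('exp',proj(q,(457,-197,133)))
for n in ('tamper_kel','grip_kel'): print(n,[(r['rect'],round(r['confidence'],2)) for r in nets.spot_in(n,q)])
go(457,-197,95,-80)
```

```text
exp (np.float64(282.91484367746864), np.float64(211.19687184847078))
tamper_kel []
grip_kel [([272.2, 151.7, 302.1, 244.1], 0.64)]
t 25.1 pos [ 456.7 -195.3  230.3] yaw -79.7 F [-0.11 -0.65 -0.1 ] grip 0.404
shift [0.004 0.019 1.128] turn [-0.007  0.008  0.012]
```

View pics/w10.png

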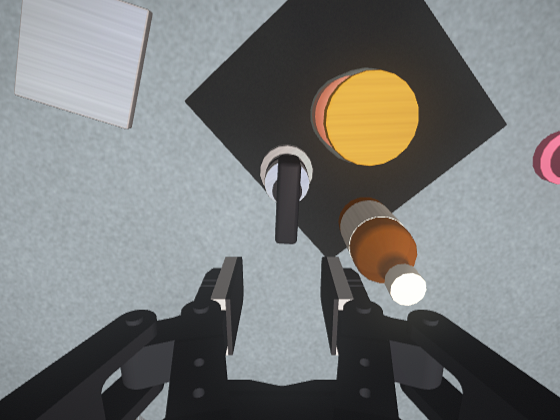

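C's paddle is at px (288,155)–(286,243), between the jaws. The bottle (385,255) and jar (372,117) are clear. Descending and gripping.

Request:
drive_tool(series="0.04 0.04 0.3 0 0 0.05 0.4; 0.04 0.04 0.6 0 0 0.05 0.4; 0.04 0.04 0.95 0 0 0.05 0.4; 0.04 0.04 0.95 0 0 0.05 0.4; 0.04 0.04 0.95 0 0 0.05 0.4")

```text
time_s: 25.6
eef_pos: [462.2, -198.3, 117.1]
ee_rot: [-0.002, 0.997, 0.078, -0.002]
force: [0.6, -0.4, 1.0]
grip_width: 0.401
```

Request:
drive_tool(series="0 0 0.17 0 0 0 0.4; 0 0 0.17 0 0 0 0.4; 0 0 0.17 0 0 0 0; 0 0 0.17 0 0 0 0; 0 0 0.17 0 0 0 0; 0 0 0.17 0 0 0 0; 0 0 0.17 0 0 0 0", newtons=40)

```text
time_s: 26.3
eef_pos: [462.6, -198.6, 97.3]
ee_rot: [-0.001, 0.997, 0.078, -0.002]
force: [0.7, -0.3, 3.8]
grip_width: 0.178
```

Request:
drive_tool(series="0 0 -0.15 0 0 0 0; 0 0 -0.45 0 0 0 0; 0 0 -0.8 0 0 0 0; 0 0 -0.8 0 0 0 0")

```text
time_s: 26.7
eef_pos: [464.4, -199.9, 197.8]
ee_rot: [0.002, 0.997, 0.078, 0.001]
force: [-0.0, 0.1, -2.4]
grip_width: 0.182
```

Request:
drive_tool(series="0.15 -0.3 0 0 0 0 0; 0.3 -0.6 0 0 0 0 0; 0.43 -0.81 0 0 0 0 0; 0.43 -0.81 0 0 0 0 0")

```text
time_s: 27.1
eef_pos: [500.3, -92.7, 196.4]
ee_rot: [0.001, 0.997, 0.08, 0.001]
force: [-0.7, -0.9, -1.5]
grip_width: 0.183
```

Request:
drive_tool(series="0.15 -0.3 0 0 0 0 0; 0.3 -0.6 0 0 0 0 0; 0.43 -0.81 0 0 0 0 0; 0.43 -0.81 0 0 0 0 0; 0.43 -0.81 0 0 0 0 0")

```text
time_s: 27.6
eef_pos: [535.2, 11.3, 195.3]
ee_rot: [0.001, 0.997, 0.08, -0.001]
force: [-0.9, -0.0, -2.6]
grip_width: 0.182
```

Run:
```python
from h import *
go(534,10,115)
q=eyes.capture('wrist'); cv2.imwrite('pics/w11.png',q['frame'][:,:,::-1])
p0=cv2.imread('pics/w6.png'); d=cv2.absdiff(p0[225:400,250:320],q['frame'][225:400,250:320,::-1]); print('hand diff vs w6',d.mean(), cv2.absdiff(p0[180:225,245:320],q['frame'][180:225,245:320,::-1]).mean())
```

```text
t 27.6 pos [535.2  11.3 195.3] yaw -80.8 F [-0.93 -0.01 -2.63] grip 0.182
shift [-0.011  0.008  0.669] turn [ 0.002  0.002 -0.   ]
hand diff vs w6 4.324680272108844 24.12395061728395
```

Request:
drive_tool(series="-0.01 0.01 0.3 0 0 0 0; -0.01 0.01 0.6 0 0 0 0; -0.01 0.01 0.66 0 0 0 0; -0.01 0.01 0.68 0 0 0 0; -0.01 0.01 0.68 0 0 0 0", newtons=60)

```text
time_s: 28.15
eef_pos: [534.8, 8.6, 115.2]
ee_rot: [0.001, 0.997, 0.08, 0.001]
force: [0.2, -0.2, -2.2]
grip_width: 0.18
```

Request:
drive_tool(series="0 0 0.04 0 0 0 0; 0 0 0.06 0 0 0 0; 0 0 0.06 0 0 0 0; 0 0 0.06 0 0 0 0")

```text
time_s: 28.55
eef_pos: [535.8, 8.3, 109.0]
ee_rot: [0.001, 0.997, 0.08, 0.002]
force: [2.7, -1.9, 3.2]
grip_width: 0.178
```

Request:
drive_tool(series="0 0 0.02 0 0 0 0; 0 0 0.04 0 0 0 0; 0 0 0.04 0 0 0 0")

```text
time_s: 28.85
eef_pos: [536.0, 8.3, 104.1]
ee_rot: [0.002, 0.997, 0.08, 0.002]
force: [1.9, -1.1, 5.0]
grip_width: 0.175
```

Request:
drive_tool(series="0 0 0.03 0 0 0 0; 0 0 0.03 0 0 0 0; 0 0 0.03 0 0 0 0")

```text
time_s: 29.15
eef_pos: [536.1, 8.2, 100.7]
ee_rot: [0.002, 0.997, 0.08, 0.002]
force: [1.0, -0.6, 5.7]
grip_width: 0.179
```

Slope is about 0.3 N/mm, so C is the soft one. It goes in the far bay.

Request:
drive_tool(series="0 0 -0.1 0 0 0 0; 0 0 -0.4 0 0 0 0; 0 0 -0.68 0 0 0 0; 0 0 -0.68 0 0 0 0")

```text
time_s: 29.55
eef_pos: [536.7, 8.5, 186.3]
ee_rot: [0.002, 0.997, 0.08, 0.005]
force: [1.0, 0.8, -2.9]
grip_width: 0.178
```

Request:
drive_tool(series="-0.06 -0.3 0 0 0 0 0; -0.12 -0.6 0 0 0 0 0; -0.16 -0.83 0 0 0 0 0; -0.16 -0.83 0 0 0 0 0")

```text
time_s: 29.95
eef_pos: [499.8, 106.5, 184.7]
ee_rot: [0.002, 0.997, 0.081, 0.003]
force: [0.2, -0.0, -2.7]
grip_width: 0.181
```

Request:
drive_tool(series="-0.06 -0.3 0 0 0 0 0; -0.12 -0.6 0 0 0 0 0; -0.16 -0.83 0 0 0 0 0; -0.16 -0.83 0 0 0 0 0; -0.16 -0.83 0 0 0 0 0")

```text
time_s: 30.45
eef_pos: [464.3, 201.4, 183.5]
ee_rot: [0.002, 0.997, 0.082, 0.002]
force: [-0.1, -0.2, -2.5]
grip_width: 0.177
```

Run:
```python
from h import *
go(465.3,199.8,105)
q=eyes.capture('wrist'); cv2.imwrite('pics/w12.png',q['frame'][:,:,::-1])
# tray far-end check: white mask -> world at z=22
m=cv2.inRange(q['frame'],(200,200,190),(255,255,255)); c=max(cv2.findContours(m,0,2)[0],key=cv2.contourArea).reshape(-1,2)
w=np.array([ray(q,*k,22)[:2] for k in c]); u=np.array([.7135,.7007]);n=np.array([-u[1],u[0]])
r=w-[464.3,199.4]; print('along min',np.percentile(r@u,[0,1,5]),'across',np.percentile(r@n,[0,1,99,100]),'n',len(c))
```

```text
t 30.45 pos [464.3 201.4 183.5] yaw -80.6 F [-0.1  -0.18 -2.51] grip 0.177
shift [0.004 0.012 0.654] turn [ 0.008 -0.008  0.   ]
along min [-41.57092688 -41.3451408  -33.27073683] across [-41.25168408 -41.1386587   41.33096272  41.43278143] n 704
```

The far bay's outline from the wrist view (end −41.5 mm, sides ±41.3 mm) matches my centre. Lowering.

Request:
drive_tool(series="0 0.01 0.3 0 0 0 0; 0 0.01 0.55 0 0 0 0; 0 0.01 0.66 0 0 0 0; 0 0.01 0.66 0 0 0 0; 0 0.01 0.66 0 0 0 0")

```text
time_s: 31.0
eef_pos: [465.7, 198.8, 104.9]
ee_rot: [0.002, 0.997, 0.081, 0.002]
force: [0.2, -0.9, -1.5]
grip_width: 0.177
```

Request:
drive_tool(series="0 0 0.03 0 0 0 0; 0 0 0.05 0 0 0 0; 0 0 0.05 0 0 0 0")

```text
time_s: 31.3
eef_pos: [466.5, 198.7, 99.6]
ee_rot: [0.002, 0.997, 0.081, 0.004]
force: [0.5, -1.4, 3.1]
grip_width: 0.178
```

Contact. Release, rise and check.

Request:
drive_tool(series="0 0 0 0 0 0 0.4; 0 0 0 0 0 0 0.4; 0 0 0 0 0 0 0.4; 0 0 -0.3 0 0 0 0.4; 0 0 -0.6 0 0 0 0.4; 0 0 -1 0 0 0 0.4; 0 0 -1 0 0 0 0.4; 0 0 -1 0 0 0 0.4")

```text
time_s: 32.1
eef_pos: [465.7, 199.2, 220.1]
ee_rot: [0.002, 0.997, 0.081, 0.004]
force: [-0.0, -1.0, -0.3]
grip_width: 0.396
```

Request:
drive_tool(series="-0.2 0.3 -0.3 0 0 0 0.4; -0.4 0.6 -0.5 0 0 0 0.4; -0.6 0.9 -0.5 0 0 0 0.4; -0.6 0.9 -0.5 0 0 0 0.4")

```text
time_s: 32.5
eef_pos: [410.1, 78.0, 279.6]
ee_rot: [0.002, 0.997, 0.079, 0.004]
force: [0.3, 0.5, 0.6]
grip_width: 0.396
```

Run:
```python
from h import *
go(400,100,250)
p=eyes.capture('top'); f=p['frame'][:,:,::-1]
cv2.imwrite('pics/t13.png',cv2.resize(f[120:310,110:420],None,fx=2.58,fy=2.58,interpolation=3))
a=cv2.imread('pics/top0.png')
for t in ['tamper_kel','jar','bottle','dish']: print(t,[(r['rect'],round(r['confidence'],2)) for r in nets.spot_in(t,p)])
for P in [(575,309),(519.5,254),(465,199.5)]: print('exp',P,np.round(proj(p,(*P,5))),np.round(proj(p,(*P,135))))
s=eyes.capture('side'); g=s['frame'][:,:,::-1]
for t in ['tamper_kel','jar','bottle','dish']: print('side',t,[(r['rect'],round(r['confidence'],2)) for r in nets.spot_in(t,s)])
for P in [(575,309),(519.5,254),(465,199.5)]: print('exp side',np.round(proj(s,(*P,5))),np.round(proj(s,(*P,135))))
cv2.imwrite('pics/f13.png',np.hstack([cv2.resize(f[170:290,110:230],(400,400)),cv2.resize(g[140:260,160:280],(400,400))]))
```

```text
t 32.5 pos [410.1  78.  279.6] yaw -81.0 F [0.31 0.55 0.59] grip 0.396
shift [-0.056 -0.196  0.245] turn [ 0.01  -0.014  0.   ]
tamper_kel [([134.1, 207.6, 165.2, 225.6], 0.94), ([317.9, 138.4, 342.0, 165.6], 0.92)]
jar [([335.8, 218.7, 363.5, 246.9], 0.91)]
bottle [([353.4, 262.3, 375.0, 279.9], 0.93), ([129.0, 191.5, 213.8, 270.7], 0.33)]
dish [([183.8, 200.6, 214.9, 226.5], 0.96), ([178.5, 244.7, 190.7, 267.2], 0.58)]
exp (575, 309) [155. 217.] [142. 214.]
exp (519.5, 254) [173. 236.] [162. 235.]
exp (465, 199.5) [192. 255.] [182. 255.]
side tamper_kel [([347.7, 222.3, 370.2, 270.7], 0.86), ([224.4, 155.0, 238.2, 194.6], 0.53)]
side jar [([276.4, 258.8, 305.5, 305.1], 0.64)]
side bottle [([248.7, 275.2, 270.6, 330.7], 0.92)]
side dish [([240.4, 203.4, 263.8, 217.7], 0.9)]
exp side [234. 192.] [232. 159.]
exp side [224. 204.] [222. 169.]
exp side [214. 216.] [211. 181.]
```

The picture limit is reached, so I'll check the tampers numerically from the dark paddle blobs in the saved top image.

Run:
```python
from h import *
p=eyes.capture('top'); a=cv2.imread('pics/top0.png'); f=p['frame'][:,:,::-1]
g=cv2.cvtColor(p['frame'],cv2.COLOR_RGB2GRAY); m=(g<75).astype(np.uint8)
n,l,s,c=cv2.connectedComponentsWithStats(m[190:290,120:210])
for i in range(1,n):
    if s[i,4]>20: print(s[i],c[i]+[120,190],np.round(ray(p,*(c[i]+[120,190]),135)))
for nm,(u0,v0,u1,v1) in dict(jar=(330,214,367,250),bottle=(350,258,380,284),dish=(183,199,216,229)).items():
    sh=cv2.phaseCorrelate(np.float32(cv2.cvtColor(a[v0:v1,u0:u1],6)),np.float32(cv2.cvtColor(np.ascontiguousarray(f[v0:v1,u0:u1]),6))); print(nm,'shift px',sh)
s=eyes.capture('side'); 
gs=cv2.cvtColor(s['frame'],cv2.COLOR_RGB2GRAY); ms=(gs<75).astype(np.uint8)
n,l,st,c=cv2.connectedComponentsWithStats(ms[140:240,195:260])
for i in range(1,n):
    if st[i,4]>20: print('side',st[i],c[i]+[195,140])
```

```text
[ 15  15  20  21 162] [144.04320988 215.46296296] [570. 302. 135.]
[ 35  36  19  19 122] [164.09836066 235.39344262] [517. 248. 135.]
[64 56  5 20 58] [186.18965517 255.56896552] [465. 189. 135.]
jar shift px ((0.3062920821761672, 0.24022907440178187), 0.801361436314053)
bottle shift px ((0.034127433187384426, 0.42991818748266475), 1.0039250741770238)
dish shift px ((-0.03685639993593881, 0.030535296756875496), 0.9980403253325709)
side [  0   0  18  21 232] [202.86637931 147.09051724]
side [  9  18  34  36 453] [221.07064018 177.29801325]
```

Run:
```python
from h import *
p=eyes.capture('top'); g=cv2.cvtColor(p['frame'],cv2.COLOR_RGB2GRAY)
print(g[238:274:2,172:206])
print(telemetry.sense()['eef_pos'])
```

```text
[[171 166 159 125  90  76  98 145 165 160 159 242 244 244 244 244 244 242
  227 220 230 177 141 148 146 149 149 149 149 148 146 144 144 142]
 [170 163 120  85  74 106 162 164 157 148 219 244 245 244 244 241 221 161
  198 238 244 243 229 176 143 150 151 152 150 148 147 146 145 143]
 [101  71  75 111 158 161 166 168 171 238 245 244 244 241 222 170 220 241
  244 244 245 244 244 243 231 176 142 149 148 149 146 145 143 144]
 [157 153 155 155 154 128 188 238 244 245 244 242 221 170 220 241 244 244
  243 244 244 244 244 244 244 244 230 175 141 146 145 146 147 146]
 [236 237 233 235 241 240 199  95  95  83  78  76  65  66 103 195 244 238
  200 203 207 227 228 244 244 244 244 243 228 154 142 143 143 146]
 [244 244 244 245 245 244 230  71  72  76  79  78  69  60  67 110 171 148
  152 169 173 169 170 161 158 168 220 243 245 242 225 155 144 143]
 [244 244 244 245 244 242 215  79  71  78  75  76  73  65  63 102 171 169
  165 151 122  93 101 138 187 164 157 159 219 244 244 243 225 154]
 [243 244 244 239 200 160 194 129  73  75  75  83  80  62  64  72 122 170
  169 170 171 158 115  83  95 141 167 1
[... 779 characters left out ...]
 79  82  81  70  65  61  92
  146 152 155 160 180 185 192 237 244 244 244 243 239 199 150 148]
 [137 140 131 107 103 103 115 137 140 105 102 100  96  96  90  83  74  98
  176 217 223 239 245 244 244 244 244 244 240 200 149 149 152 153]
 [152 146 105 105 115 132 135 134 134 133 132 130 133 131 125 127 126 126
  124 124 123 120 121 122 127 124 127 139 134 117 120 115 112 113]
 [153 109 102 117 143 149 150 149 146 146 146 145 145 146 147 145 143 143
  141 144 139 142 140 139 136 141 137 134 134 134 130 133 131 132]
 [132 102 119 152 160 158 158 158 158 158 159 158 156 155 156 155 156 154
  154 155 155 155 154 150 153 150 151 150 150 148 150 147 147 147]]
[411.53095258  81.31247734 279.87198897]
```

C's paddle top is centred at px (182.5, 256) against (182, 255) expected, and its foot centre is near column 192 as expected. It is upright and centred. Handing in.

```bash
python3 -c "
from rig import ctrl
print(ctrl.finish_job())"
```

```text
the job is handed in; nothing more can be done
None
```

I pressed all three tampers on the plate one at a time and stood each in its bay before fetching the next. The job was handed in at about 33 s; `finish_job` gives no verdict.

| Order | Tamper (start position on the mat, x / y in mm) | Measured spring | Bay |
|---|---|---|---|
| 1 | B (511, −322) | about 0.7 N/mm, middle | middle |
| 2 | A (595, −215) | about 2.0 N/mm, stiff | by the post |
| 3 | C (457, −197) | about 0.3 N/mm, soft | far end |

**Standing:** Wrist pictures showed the first two tampers upright and centred after release. The third was checked by pixel values only, because the picture limit was reached. Its paddle and foot lie within about 1 px of where an upright, centred tamper should appear.

**Bystanders:** The jar, bottle and dish moved less than 0.5 px (about 1 mm) against the first top picture. The gripper was clear of everything at the end.

**Checks that disagreed:**
- The top and wrist cameras differed by 6–8 mm on tampers A and C and on the first tray estimate. I averaged them or refined from close by.
- The tamper detector found only one of the three placed tampers in the last top view.
- The middle tamper was pressed about 8 mm and the soft one about 10 mm, more than the 6 mm asked for.

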